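Bring the inspection light up to the third click

ROBOT

A 7-joint arm with a two-finger parallel gripper is mounted at the origin on the work surface. World frame = base frame: x ahead of the robot, y to its left, z up, the work surface at z = 0. Lengths are in mm, angles in rad, forces in N, time in s.
With the tool pointing down it reaches from about 425 to 950 mm from the base axis. Payload 16.7 kg.
Tool frame: the origin (TCP) lies midway between the tips of the shut fingers; the grasp point (between the pads) lies 19 mm behind it; z points along the fingers, y is the line along which they close (so a half turn about z gives the same grasp; the last joint's range is limited). The gripper opens to 94 mm and grips with 3 to 60 N. Pads are 16 mm wide; open, the fingers measure 119 mm over their backs; the gripper's body (75 mm by 177 mm) begins 78 mm behind the grasp point.
Start: joints at [-1.444, 0.426, 0.074, 1.606, -0.034, 1.111, -0.067], TCP at [183.819, 649.45, 205.467] pointing down, gripper open.
Joint ranges: [-2.85, 2.85], [-0.5, 2.14], [-1.23, 1.37], [0.21, 2.46], [-1.02, 4.16], [0.16, 2.05], [-2.73, 2.73]. Speed limits (rad/s): [1.89, 1.89, 2.39, 2.39, 3.01, 3.01, 3.01].

INTERFACE

Orientations are given as a rotation vector (axis times angle).
In Python, from rig import state, capture, get_calibration, hand_in gives the robot as it stands.
- The arm moves only by the shell command python3 -m creep 'ROWS' [FORCE]. ROWS is JSON, a list of rows, each a list of 7 numbers: the turn, a rotation vector about the world's x, y, z normalised to -1 to 1, where 1 is 6 degrees, then the shift along the world's x, y, z normalised to -1 to 1, where 1 is 20 mm, then the opening, from -1 (shut) to 1 (fully open), so that 0 is half open. A call has 1 to 12 rows; each row shifts and turns the commanded pose from where the row before left it; what a row does not reach is not made up. A row lasts 1/8 s, in which the tool goes at most 62.5 mm and 10.7 degrees, less where a joint would pass 70% of its speed; a pose out of reach is approached as far as the arm can. A call with a number of a shift or a turn outside -1 to 1 is refused whole. A call with a gripper value outside its range is refused whole. The fingers move at their own pace and stop on an object; FORCE is the grip in N (left out, the last holds). Time passes only in rows, so rows that do not move let the fingers close. It gives the time, the measured TCP pose, the force, the opening and the grip force at its end, in the units of the state.
- state(): the state, without advancing time (a new reading comes with each control period).
- capture(name): name is "scene" or "top" or "wrist"; returns the picture (384x512x3 uint8, red, green, blue); there is no depth.
- get_calibration(name): a dict with "fx", "fy", "cx", "cy" (pixels), "rvec" (rotation vector, rad) and "tvec" (3), from world to camera coordinates, as OpenCV has them; the wrist camera has in their place "hand_eye" (4x4, takes a point from camera to tool coordinates, whose origin is the TCP and whose axes are the flange's). Camera axes: x right, y down, z forward; pixel columns grow to the right and rows downward; lengths in mm; the calibration is good to about 2 mm. A picture is of the moment at which its call begins: read the wrist's pose just before it. get_calibration takes no time and is no camera call.
- hand_in(): hands the job in; it is judged then, once.
The state is a dict: "t": time; "q": joint angles; "joint_velocities": joint speeds; "joint_efforts": joint torques, N m; "eef_pos": TCP position; "eef_rot": TCP orientation; "wrist_force": force on the tool from outside, world axes, zero at the start; "torque": the same for the moment, N m; "opening": finger opening in mm; "grip_force": force on a finger pad.
Only numpy, scipy, OpenCV 4.12 (cv2) and the standard library are available. Lean on these libraries where they do the work, as an engineer would, in place of code of your own. Each camera call takes 0.05 s, during which the arm holds its last target. There are 200 camera calls.

TASK

The cold-light source that lights the enamel dials is switched off, with its brightness slider left wherever the last user had it. With a fingertip, push the slider right back against its closed stop, then press the rocker to switch the light on, then push the slider up again counting the clicks and leave it seated in the third click from closed, without ever running on past the third while the light is on. Push and press only, never pinch the slider, and leave the dial stand, ratchet housing, bezel ring and setting key where they are.

Things in the scene. Friction and masses are not known exactly. Their poses are not given: they have to be found in the camera images.
- lamp: Cold-light source, a fixed grey box 170 (its x) x 260 (its y) x 130 mm, controls on its flat top deck 130 mm above the bench. Origin: centre of its underside; x away from the robot at yaw 0, y to the left. A bent light pipe 15 mm thick leaves its +y end and arches to 165 mm above the bench beyond y = +155 mm; only the slider tab and rocker stand above the deck.
- attenuator (a joint): Brightness slider, m from its closed stop: 0 = closed (the lamp's -y end of the slot), growing along lamp +y to the bright stop at 0.070. Seats every 14 mm: first click from closed 0.014, second 0.028, third 0.042, fourth 0.056, fifth 0.070; closed is a seat too. About 5 N starts it out of a seat; a little past half-way (about 8 mm) it jumps by itself into the next seat and stays.
- tab (a point): Centre of the slider's black finger tab, 9 mm above the deck, moving with it. Tab 30 mm wide (lamp x), 16 mm long (lamp y), 18 mm high: a thin crest between two 14.5 mm high shoulders. In the lamp's frame it slides along x = -30 mm, centre at y = -20 mm when closed. An index mark for each seat beside the slot, longer towards bright; a white pointer on the tab.
- rocker (a joint): Black mains rocker switch, rad: 0 = off (the half nearer the robot level, the far half standing up), 0.40 = on (far half pressed down level, its top 6 mm above the deck). Pressing the far half with about 5 N turns it on; it has no spring and stays where it is left.
- rocker_far (a point): Middle of the top of the rocker's far half (the half to press), 11 mm from the pivot, moving with it; about 10 mm above the deck when off, 6 mm when on. The rocker is 36 mm (lamp x) by 26 mm (lamp y), pivoted at lamp x = -30, y = -95 mm, inside a frame 47 x 35 mm, 3 mm high.
- dial_stand: Loose slotted beech stand, 110 x 150 mm base, holding three white enamel dials upright (126, 116 and 106 mm across), 144 mm high in all, beyond the left end of the lamp. Origin: centre of its underside; the dials face its +x.
- ratchet_housing: Loose brass ratchet housing, a toothed drum 60 mm across and 29 mm high with a small mother-of-pearl index knob on top, 48 mm high in all, on the robot side of the lamp. Origin: centre of its underside.
- bezel_ring: Loose gilt bezel ring, 124 mm outside, 106 mm inside, 9 mm high, lying flat beyond the right end of the lamp. Origin: centre of its underside.
- setting_key: Loose black iron T-handled setting key, 86 mm long, 10 mm high, lying flat along the far side of the lamp. Origin: near its middle on the underside; x runs from its handle to its square tip.

How it is judged:
By the outcome, as a careful person would: the job done as asked, in the order asked, and still so for the second after the job is handed in, with the robot touching nothing.
It also fails if it takes over 45 s, if anything falls off the work surface, if the arm or the gripper's body presses on something with over 40 N, if the wrist force passes 120 N, or if a joint passes its speed limit or range.

## Working session

There is one attempt and no reset: what is moved stays moved. The work goes in short steps, Python scripts to look and compute and a shell command to move; the robot and the scene stay as the last step left them, time stands still between calls to the robot, and variables do not carry over. Pictures are saved under pics/ and viewed, at most 10 in all, crops included, and the job is handed in when it is done.

```bash
mkdir -p pics; ls
python3 - <<'E'
from rig import *
import cv2
s=state(); print(s['t'],s['eef_pos'],s['eef_rot'],s['opening'],s['wrist_force'])
for n in ('top','scene'):
    im=capture(n); cv2.imwrite(f'pics/{n}0.png',im[:,:,::-1]); c=get_calibration(n); print(n,c)
print(get_calibration('wrist'))
E
```

```text
pics
0.0 [183.75609342 649.02774039 204.77747214] [-4.31903705e-01 -3.11170597e+00  2.05702917e-03] 94.3460737186058 [-0.98470487  1.04973694  0.1170745 ]
top {'fx': 468.2676671727379, 'fy': 468.2676671727379, 'cx': 251.2588215268932, 'cy': 182.217885458542, 'rvec': array([ 2.12356783, -2.14008788,  0.20703483]), 'tvec': array([  37.44923637,  578.33966644, 1251.58840848])}
scene {'fx': 487.0011874419066, 'fy': 487.0011874419066, 'cx': 250.1596797288249, 'cy': 190.76810170380978, 'rvec': array([ 1.23353458,  2.19440892, -1.05631963]), 'tvec': array([ 260.83270234, -255.48676892, 1545.58566946])}
{'fx': 308.92357185949, 'fy': 308.92357185949, 'cx': 261.0898353031503, 'cy': 194.67417052020767, 'hand_eye': array([[ 2.54669522e-03, -9.58632173e-01, -2.84636386e-01,
         8.37368596e+01],
       [ 9.99996727e-01,  2.37118501e-03,  9.61200518e-04,
         2.85392199e-01],
       [-2.46512209e-04, -2.84637902e-01,  9.58635073e-01,
        -1.78680041e+02],
       [ 0.00000000e+00,  0.00000000e+00,  0.00000000e+00,
         1.00000000e+00]])}
```

View pics/top0.png

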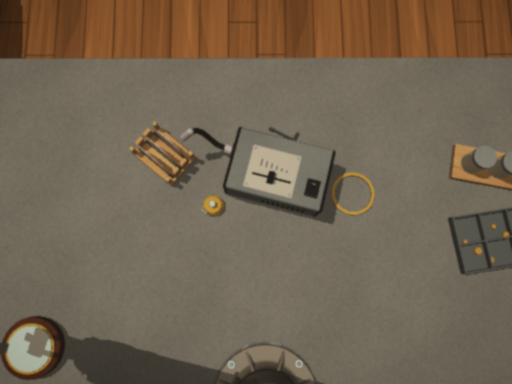

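View pics/scene0.png

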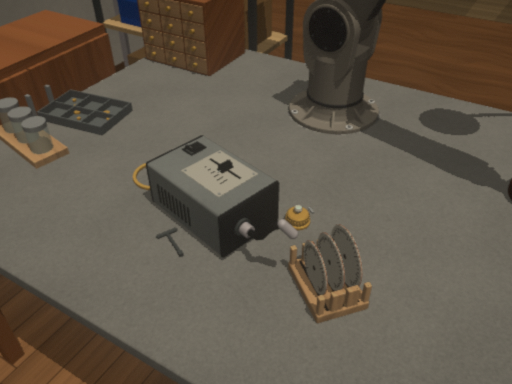

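Top view: the lamp is at about (279,171), the slider tab at (271,178) and the rocker at (313,187). The dial stand is at (162,153), the ring at (353,193) and the housing at (213,205). The scene view agrees. The lamp is yawed by about -13°.

```bash
cat > h.py <<'E'
import numpy as np, cv2
from scipy.spatial.transform import Rotation as R
from rig import *
def cam(n,s=None):
    c=get_calibration(n)
    if n=='wrist':
        H=c['hand_eye']; Rt=R.from_rotvec(s['eef_rot']).as_matrix()
        Rw=Rt@H[:3,:3]; o=Rt@H[:3,3]+np.array(s['eef_pos'])
    else:
        A=R.from_rotvec(c['rvec']).as_matrix(); Rw=A.T; o=-A.T@c['tvec']
    return c,Rw,o
def cast(uv,z,k):
    c,Rw,o=k; uv=np.atleast_2d(uv).astype(float)
    d=np.c_[(uv[:,0]-c['cx'])/c['fx'],(uv[:,1]-c['cy'])/c['fy'],np.ones(len(uv))]@Rw.T
    return o+d*((z-o[2])/d[:,2])[:,None]
E
python3 - <<'E'
from h import *
k=cam('top'); im=cv2.imread('pics/top0.png')
print('campos',k[2])
print('tab,rocker',cast([(271,178),(313,187)],140,k).round(1))
g=im.min(2); m=((g>130)).astype(np.uint8); m[:,:240]=0;m[:,310:]=0;m[:140]=0;m[205:]=0
cs,_=cv2.findContours(m,0,2); c=max(cs,key=cv2.contourArea); r=cv2.minAreaRect(c)
print('panel',r,cast(cv2.boxPoints(r),130,k).round(1))
print('ring,housing,stand',cast([(353,193),(213,205),(162,153)],20,k).round(0))
E
```

```text
campos [ 343.31246467   49.70519443 1334.92273356]
tab,rocker [[ 573.4  -17.3  140. ]
 [ 548.9 -125.9  140. ]]
panel ((272.0003662109375, 170.94296264648438), (49.28245544433594, 42.39231872558594), 14.42077350616455) [[556.2  56.  130. ]
 [666.8  27.4 130. ]
 [632.5 -98.6 130. ]
 [523.  -68.  130. ]]
ring,housing,stand [[ 551. -257.   20.]
 [ 520.  141.   20.]
 [ 672.  289.   20.]]
```

```bash
python3 -m creep '[[0,0,0,0.58,-1,0.3,-1],[0,0,0,0.58,-1,0.3,-1],[0,0,0,0.58,-1,0.3,-1],[0,0,0,0.58,-1,0.3,-1],[0,0,0,0.58,-1,0,-1],[0,0,0,0.58,-1,0,-1],[0,0,0,0.58,-1,0,-1],[0,0,0,0.58,-1,0,-1],[0,0,0,0.58,-1,0,-1],[0,0,0,0.58,-1,0,-1],[0,0,0,0.58,-1,0,-1],[0,0,0,0.58,-1,0,-1]]' 10
python3 -m creep '[[0,0,0,0.58,-1,0,-1],[0,0,0,0.58,-1,0,-1],[0,0,0,0.58,-1,0,-1],[0,0,0,0.58,-1,0,-1],[0,0,0,0.58,-1,0,-1],[0,0,0,0.58,-1,0,-1],[0,0,0,0.58,-1,0,-1],[0,0,0,0.58,-1,0,-1],[0,0,0,0.58,-1,0,-1],[0,0,0,0.58,-1,0,-1],[0,0,0,0.58,-1,0,-1],[0,0,0,0.58,-1,0,-1]]'
python3 -m creep '[[0,0,0,0.58,-1,0,-1],[0,0,0,0.58,-1,0,-1],[0,0,0,0.58,-1,0,-1],[0,0,0,0.58,-1,0,-1],[0,0,0,0.58,-1,0,-1],[0,0,0,0.58,-1,0,-1],[0,0,0,0.58,-1,0,-1],[0,0,0,0.58,-1,0,-1],[0,0,0,0.58,-1,0,-1],[0,0,0,0.58,-1,0,-1],[0,0,0,0.58,-1,0,-1],[0,0,0,0,0,0,-1]]'
python3 - <<'E'
from h import *
s=state(); im=capture('wrist'); cv2.imwrite('pics/w1.png',im[:,:,::-1])
print(s); np.save('w1.npy',np.r_[s['eef_pos'],s['eef_rot']])
E
```

```text
t: 1.6
eef_pos: [323.8, 408.1, 229.5]
eef_rot: [-0.432, -3.112, -0.0]
wrist_force: [0.1, 0.3, 1.1]
opening: 0.4
grip_force: 0.0
t: 3.1
eef_pos: [462.5, 168.1, 229.5]
eef_rot: [-0.432, -3.112, -0.0]
wrist_force: [0.3, 0.7, -0.4]
opening: 0.4
grip_force: 0.0
t: 4.6
eef_pos: [589.8, -52.8, 229.4]
eef_rot: [0.436, 3.111, -0.001]
wrist_force: [0.7, 0.8, 0.2]
opening: 0.1
grip_force: 0.0
{'t': 4.6, 'q': array([-0.47258304,  0.29866878,  0.56268447,  1.79537318, -0.17637843,
        1.09785289,  1.44344814]), 'joint_velocities': array([-2.63165122e-02, -1.32714319e-02, -2.24173972e-02,  1.82245192e-02,
        3.62719377e-03, -1.53114899e-05, -3.00418580e-02]), 'joint_efforts': array([ 1.45434950e+00, -6.75144911e+01,  9.87633795e+00, -4.53937447e+01,
       -9.07477294e-02,  3.77207506e-02,  7.84179568e-01]), 'eef_pos': array([589.83677919, -52.84371103, 229.36571036]), 'eef_rot': array([ 4.35633045e-01,  3.11120524e+00, -1.21480626e-03]), 'wrist_force': array([0.66606605, 0.84600133, 0.22877246]), 'torque': array([ 0.05492228, -0.03205629,  0.07381555]), 'grip_force': 0.0, 'opening': 0.07476826366842716}
```

View pics/w1.png

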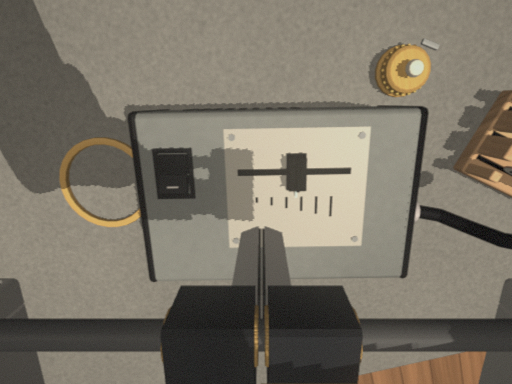

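Wrist view: six index marks run from (256,200) to (331,206), growing to the right. The tab is at (297,172), the rocker at (174,173) and the fingertips at (262,232). The deck is nearly square to the image.

Run:
```python
from h import *
p=np.load('w1.npy'); s=dict(eef_pos=p[:3],eef_rot=p[3:]); k=cam('wrist',s)
im=cv2.imread('pics/w1.png'); g=cv2.cvtColor(im,6)
m=((g<90)*255).astype(np.uint8)
sub=np.zeros_like(m); sub[190:222,245:340]=m[190:222,245:340]
n,_,st,ce=cv2.connectedComponentsWithStats(sub)
mk=[]
for a,c in zip(st[1:],ce[1:]):
    if a[4]>4: mk.append(c)
mk=np.array(sorted(map(tuple,mk))); W=cast(mk,130,k); print('marks',mk.round(1).tolist(),W.round(1).tolist())
print('spacing',np.linalg.norm(np.diff(W,axis=0),axis=1))
def blob(x0,x1,y0,y1,th):
    q=np.zeros_like(m); q[y0:y1,x0:x1]=(g[y0:y1,x0:x1]<th); q=cv2.morphologyEx(q,cv2.MORPH_OPEN,np.ones((9,9),np.uint8))
    cs,_=cv2.findContours(q,0,2); return cv2.minAreaRect(max(cs,key=cv2.contourArea))
t=blob(270,330,140,196,60); r=blob(140,215,135,210,60)
print('tab',t,'rock',r)
P=lambda rr,z: (cast([rr[0]],z,k)[0].round(1), (lambda b:[np.linalg.norm(b[1]-b[0]).round(1),np.linalg.norm(b[2]-b[1]).round(1)])(cast(cv2.boxPoints(rr),z,k)))
print(P(t,146),P(r,133))
# deck corners via greenish-grey deck edges, hand-read
C=cast([(133,114),(424,108),(410,277),(151,281)],130,k);print(C.round(1),np.linalg.norm(np.diff(C,axis=0),axis=1))
# slot ends
S=cast([(239,173),(350,171)],130,k);print('slot',S.round(1))
yd=S[1]-S[0];print('slot yaw',np.degrees(np.arctan2(-yd[0],yd[1])),np.linalg.norm(yd))
yd=W[-1]-W[0];print('mark yaw',np.degrees(np.arctan2(-yd[0],yd[1])))
for th in(-12.,-13.,-14.,-15.):
    a=np.radians(th);X=np.array([np.cos(a),np.sin(a)]);Y=np.array([-X[1],X[0]])
    o=cast([r[0]],133,k)[0][:2]+30*X+95*Y
    print(th,'origin',o,'tab',[(cast([t[0]],146,k)[0][:2]-o)@v for v in(X,Y)],'marks y',((W[:,:2]-o)@Y).round(1),'tcp',[(p[:2]-o)@v for v in(X,Y)],'slot',((S[:,:2]-o)@X).round(1),'decks',((C[:,:2]-o)@np.c_[X,Y]).round(0).tolist())
```

```text
marks [[271.0, 201.0], [286.0, 202.0], [296.6, 190.1], [301.0, 203.5], [330.0, 208.5]] [[597.4, -44.7, 130.0], [602.2, -31.4, 130.0], [593.6, -18.9, 130.0], [607.5, -18.1, 130.0], [619.9, 7.3, 130.0]]
spacing [14.22580625 15.14808614 13.94237518 28.21977688]Traceback (most recent call last):
  File "<stdin>", line 15, in <module>
  File "<stdin>", line 14, in blob
ValueError: max() iterable argument is empty
```

Run:
```python
from h import *
p=np.load('w1.npy'); s=dict(eef_pos=p[:3],eef_rot=p[3:]); k=cam('wrist',s)
im=cv2.imread('pics/w1.png'); g=cv2.cvtColor(im,6)
def blob(x0,x1,y0,y1,th):
    q=np.zeros(g.shape,np.uint8); q[y0:y1,x0:x1]=(g[y0:y1,x0:x1]<th)*255; q=cv2.morphologyEx(q,cv2.MORPH_CLOSE,np.ones((9,9)));q=cv2.morphologyEx(q,cv2.MORPH_OPEN,np.ones((11,11)))
    cs,_=cv2.findContours(q,0,2); return cv2.minAreaRect(max(cs,key=cv2.contourArea))
t=blob(270,330,140,198,80); r=blob(145,210,135,210,60)
print('tab',t,'rock',r)
T=cast([t[0]],144,k)[0][:2]; Rk=cast([r[0]],133,k)[0][:2]; print(T,Rk)
for b,z in((t,144),(r,133)): B=cast(cv2.boxPoints(b),z,k);print(np.linalg.norm(np.diff(B,axis=0),axis=1))
C=cast([(133,114),(424,108),(410,277),(151,281)],130,k);print(C.round(1),np.linalg.norm(np.diff(C,axis=0),axis=1))
S=cast([(239,173),(350,171)],130,k)
M=cast([(256,199.5),(271,201),(286,202),(301,203.5),(316,205),(330.5,206)],130,k)
yd=S[1]-S[0];print('slot yaw',np.degrees(np.arctan2(-yd[0],yd[1])),np.linalg.norm(yd))
for th in(-14.,-16.):
    a=np.radians(th);X=np.array([np.cos(a),np.sin(a)]);Y=np.array([-X[1],X[0]]);F=np.c_[X,Y]
    o=Rk+30*X+95*Y
    f=lambda q:((np.atleast_2d(q)[:,:2]-o)@F).round(1).tolist()
    print(th,'o',o,'tab',f(T),'marks',f(M),'tcp',f(p[None,:2]),'slot',f(S),'deck',f(C))
```

```text
tab ((296.0, 172.0), (36.0, 18.0), 90.0) rock ((173.0, 173.5), (49.0, 40.0), 90.0)
[573.27606897 -15.98612394] [ 546.82461559 -123.50431286]
[15.44296065 32.10325716 15.97512102]
[35.5973573  45.71826835 37.28060489]
[[ 487.9 -139.5  130. ]
 [ 551.9  105.1  130. ]
 [ 714.4   70.2  130. ]
 [ 646.9 -185.6  130. ]] [252.82467248 166.21916006 264.56991037]
slot yaw -14.734628202537298 101.94001456511407
-14.0 o [598.91606746 -38.58387573] tab [[-30.3, 15.7]] marks [[-1.9, -20.5], [0.0, -6.3], [1.4, 7.8], [3.4, 22.0], [5.3, 36.2], [6.8, 50.0]] tcp [[-5.4, -16.0]] slot [[-27.9, -35.2], [-26.6, 66.8]] deck [[-83.3, -124.8], [-80.4, 128.0], [85.7, 133.5], [82.2, -131.1]]
-16.0 o [601.84801527 -40.45357242] tab [[-34.2, 15.6]] marks [[-4.5, -19.5], [-3.1, -5.4], [-2.2, 8.8], [-0.7, 23.1], [0.7, 37.4], [1.7, 51.2]] tcp [[-8.1, -15.2]] slot [[-30.0, -35.1], [-32.3, 66.8]] deck [[-82.2, -126.6], [-88.2, 126.1], [77.7, 137.4], [83.3, -127.1]]
```

```bash
python3 -m creep '[[0,0,0,-0.09,0.85,0,-1],[0,0,0,-0.09,0.85,0,-1],[0,0,0,-0.09,0.85,0,-1],[0,0,0,-0.09,0.85,0,-1],[0,0,0,0,0,-1,-1],[0,0,0,0,0,-1,-1],[0,0,0,0,0,-1,-1],[0,0,0,0,0,-1,-1],[0,0,0,0,0,-0.35,-1],[0,0,0,0,0,-0.3,-1],[0,0,0,0,0,0,-1]]'
python3 - <<'E'
from h import *
s=state(); im=capture('wrist'); cv2.imwrite('pics/w2.png',im[:,:,::-1])
print(s['eef_pos'],s['wrist_force'])
E
```

```text
t: 6.02
eef_pos: [582.7, 17.6, 136.6]
eef_rot: [0.432, 3.112, 0.0]
wrist_force: [0.1, 0.5, -0.1]
opening: 0.8
grip_force: 0.0
[582.70629995  17.62420912 136.62094617] [ 0.0562593   0.51913191 -0.06014039]
```

View pics/w2.png

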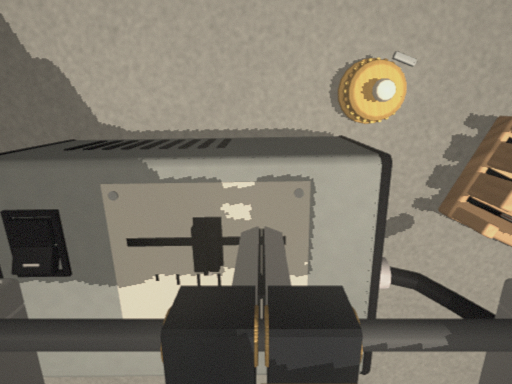

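The fingertip sits in line with the tab, about 13 mm to its bright side, with no contact. Next I push towards closed.

```bash
python3 -m creep '[[0,0,0,-0.125,-0.484,0,-1],[0,0,0,-0.0625,-0.242,0,-1],[0,0,0,-0.0625,-0.242,0,-1],[0,0,0,-0.0625,-0.242,0,-1],[0,0,0,-0.0625,-0.242,0,-1],[0,0,0,-0.0625,-0.242,0,-1],[0,0,0,-0.0625,-0.242,0,-1]]'
python3 -m creep '[[0,0,0,-0.025,-0.097,0,-1],[0,0,0,-0.025,-0.097,0,-1],[0,0,0,-0.025,-0.097,0,-1],[0,0,0,0,0,0,-1]]'
```

```text
t: 6.95
eef_pos: [572.6, -21.3, 136.5]
eef_rot: [0.432, 3.112, 0.001]
wrist_force: [0.5, 7.0, 1.4]
opening: 0.4
grip_force: 2.6
t: 7.45
eef_pos: [571.0, -27.7, 136.4]
eef_rot: [-0.433, -3.112, 0.001]
wrist_force: [0.7, 0.0, 0.3]
opening: 0.4
grip_force: 0.0
```

```bash
python3 -m creep '[[0,0,0,-0.025,-0.097,0,-1],[0,0,0,0,0,0,-1]]'
python3 -m creep '[[0,0,0,-0.025,-0.097,0,-1],[0,0,0,0,0,0,-1]]'
python3 -m creep '[[0,0,0,-0.025,-0.097,0,-1],[0,0,0,0,0,0,-1]]'
```

```text
t: 7.7
eef_pos: [570.6, -29.3, 136.5]
eef_rot: [-0.432, -3.112, 0.0]
wrist_force: [-0.2, 0.1, -0.7]
opening: 0.4
grip_force: 0.0
t: 7.95
eef_pos: [570.1, -31.2, 136.5]
eef_rot: [-0.432, -3.112, 0.0]
wrist_force: [-0.8, 0.7, -0.2]
opening: 0.2
grip_force: 0.0
t: 8.2
eef_pos: [569.6, -32.9, 136.5]
eef_rot: [0.432, 3.112, 0.0]
wrist_force: [0.0, 0.6, 0.4]
opening: 0.4
grip_force: 0.2
```

```bash
python3 -m creep '[[0,0,0,-0.025,-0.097,0,-1],[0,0,0,0,0,0,-1]]'
python3 -m creep '[[0,0,0,-0.025,-0.097,0,-1],[0,0,0,0,0,0,-1]]'
python3 - <<'E'
from h import *
s=state(); im=capture('wrist'); cv2.imwrite('pics/w3.png',im[100:,:,::-1])
print(s['eef_pos'],s['wrist_force'])
E
```

```text
t: 8.45
eef_pos: [569.5, -33.6, 136.6]
eef_rot: [0.43, 3.112, 0.002]
wrist_force: [0.2, 5.7, 0.5]
opening: 0.5
grip_force: 2.9
t: 8.7
eef_pos: [569.4, -34.1, 136.8]
eef_rot: [0.429, 3.111, 0.005]
wrist_force: [2.6, 14.1, 2.2]
opening: -0.0
grip_force: 5.8
[569.43885888 -34.07272883 136.801573  ] [ 2.55328003 14.12961302  2.16254751]
```

View pics/w3.png

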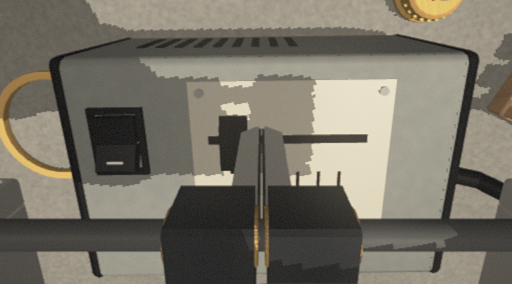

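The tab is at (233,43) in the crop, at the closed end of the slot. The force rises to 14 N with no give, so it is on the hard stop. Next: back off, lift and go above the rocker's far half.

```bash
python3 -m creep '[[0,0,0,0.075,0.29,0,-1],[0,0,0,0,0,1,-1],[0,0,0,0,0,1,-1],[0,0,0,-0.12,-0.95,0,-1],[0,0,0,-0.12,-0.95,0,-1],[0,0,0,-0.12,-0.95,0,-1],[0,0,0,-0.12,-0.95,0,-1],[0,0,0,-0.12,-0.95,0,-1],[0,0,0,0,0,-0.7,-1],[0,0,0,0,0,-0.7,-1],[0,0,0,0,0,0,-1]]'
python3 - <<'E'
from h import *
s=state(); im=capture('wrist'); cv2.imwrite('pics/w4.png',im[100:,:,::-1])
print(s['eef_pos'],s['wrist_force'])
E
```

```text
t: 10.12
eef_pos: [557.4, -125.1, 146.8]
eef_rot: [-0.43, -3.109, 0.0]
wrist_force: [0.0, -0.2, -0.1]
opening: 0.9
grip_force: 0.0
[ 557.35414871 -125.11205047  146.79667199] [ 0.02388903 -0.1576229  -0.14849584]
```

View pics/w4.png

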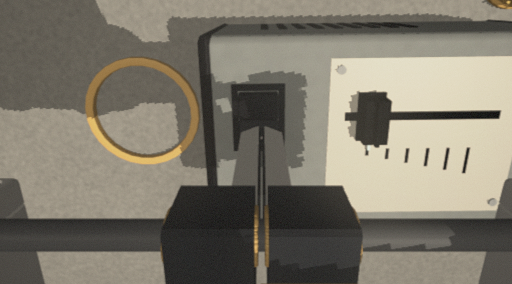

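The tab is at (373,118) in the crop, in line with the first mark at (366,153), so it is closed. The tip is over the far half of the rocker at (261,130). Pressing down.

```bash
python3 -m creep '[[0,0,0,0,0,-0.15,-1],[0,0,0,0,0,-0.15,-1],[0,0,0,0,0,-0.1,-1],[0,0,0,0,0,0,-1]]'
python3 -m creep '[[0,0,0,0,0,-0.1,-1],[0,0,0,0,0,0,-1]]'
python3 -m creep '[[0,0,0,0,0,-0.1,-1],[0,0,0,0,0,0,-1]]'
```

```text
t: 10.68
eef_pos: [558.9, -126.0, 140.9]
eef_rot: [0.432, 3.11, 0.0]
wrist_force: [2.6, -0.2, 2.8]
opening: 0.4
grip_force: 1.7
t: 10.92
eef_pos: [558.5, -126.0, 138.7]
eef_rot: [0.432, 3.111, -0.0]
wrist_force: [3.1, -0.9, 3.8]
opening: 0.6
grip_force: 2.0
t: 11.18
eef_pos: [558.1, -126.1, 136.5]
eef_rot: [0.432, 3.112, -0.0]
wrist_force: [2.9, -0.4, 4.4]
opening: 0.5
grip_force: 1.9
```

```bash
python3 -m creep '[[0,0,0,0,0,-0.1,-1],[0,0,0,0,0,0,-1]]'
python3 -m creep '[[0,0,0,0,0,-0.08,-1],[0,0,0,0,0,0,-1]]'
```

```text
t: 11.42
eef_pos: [558.4, -126.1, 135.9]
eef_rot: [0.432, 3.111, 0.001]
wrist_force: [-5.1, 1.4, 29.6]
opening: 0.5
grip_force: 14.7
t: 11.68
eef_pos: [558.6, -126.1, 135.5]
eef_rot: [0.432, 3.11, 0.003]
wrist_force: [-13.7, 4.0, 53.2]
opening: 0.1
grip_force: 26.3
```

The rocker hit its hard stop at 136 mm. I lift, move to the closed side of the tab and look before descending.

```bash
python3 -m creep '[[0,0,0,0,0,1,-1],[0,0,0,0,0,1,-1],[0,0,0,0.02,0.87,0,-1],[0,0,0,0.02,0.87,0,-1],[0,0,0,0.02,0.87,0,-1],[0,0,0,0,0,0,-1]]'
python3 - <<'E'
from h import *
s=state(); im=capture('wrist'); cv2.imwrite('pics/w5.png',im[60:,:,::-1])
print(s['eef_pos'],s['wrist_force'])
E
```

```text
t: 12.42
eef_pos: [559.1, -71.6, 172.2]
eef_rot: [-0.427, -3.111, -0.0]
wrist_force: [0.9, 0.1, -0.3]
opening: 0.4
grip_force: 0.0
[559.14051707 -71.63622389 172.23422688] [ 0.8776794   0.07493396 -0.27645307]
```

View pics/w5.png

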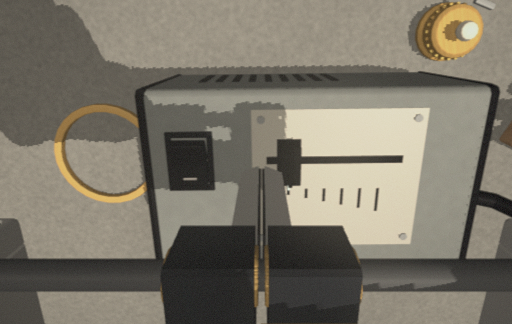

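The tab is at (289,162) in the crop and closed. The rocker at (190,160) now has its far half down. I add a little clearance, descend and approach.

```bash
python3 -m creep '[[0,0,0,-0.05,-0.2,0,-1],[0,0,0,0,0,-1,-1],[0,0,0,0,0,-0.8,-1],[0,0,0,0,0,0,-1]]'
python3 -m creep '[[0,0,0,0.05,0.194,0,-1],[0,0,0,0.025,0.097,0,-1],[0,0,0,0.025,0.097,0,-1],[0,0,0,0,0,0,-1]]'
```

```text
t: 12.98
eef_pos: [557.5, -78.3, 135.7]
eef_rot: [-0.433, -3.109, 0.001]
wrist_force: [0.5, -0.0, -0.2]
opening: 0.6
grip_force: 0.0
t: 13.48
eef_pos: [560.5, -69.7, 137.1]
eef_rot: [0.431, 3.112, 0.0]
wrist_force: [0.0, -0.5, -0.3]
opening: 0.4
grip_force: 0.0
```

```bash
python3 -m creep '[[0,0,0,0.025,0.097,0,-1],[0,0,0,0,0,0,-1]]'
python3 -m creep '[[0,0,0,0.025,0.097,0,-1],[0,0,0,0,0,0,-1]]'
python3 -m creep '[[0,0,0,0.025,0.097,0,-1],[0,0,0,0,0,0,-1]]'
```

```text
t: 13.72
eef_pos: [560.6, -68.9, 136.9]
eef_rot: [-0.433, -3.112, 0.002]
wrist_force: [-1.3, -4.7, 2.1]
opening: 0.7
grip_force: 2.1
t: 13.98
eef_pos: [561.3, -66.6, 136.9]
eef_rot: [0.433, 3.112, -0.001]
wrist_force: [-0.5, -2.6, 1.3]
opening: 0.5
grip_force: 1.2
t: 14.22
eef_pos: [562.0, -63.7, 136.9]
eef_rot: [0.431, 3.112, 0.001]
wrist_force: [0.6, -0.2, 0.4]
opening: 0.5
grip_force: 0.4
```

```bash
python3 -m creep '[[0,0,0,0.025,0.097,0,-1],[0,0,0,0,0,0,-1]]'
python3 -m creep '[[0,0,0,0.025,0.097,0,-1],[0,0,0,0,0,0,-1]]'
python3 -m creep '[[0,0,0,0.025,0.097,0,-1],[0,0,0,0,0,0,-1]]'
```

```text
t: 14.48
eef_pos: [562.4, -61.8, 136.8]
eef_rot: [-0.431, -3.112, -0.0]
wrist_force: [-0.8, -0.2, 0.2]
opening: 0.3
grip_force: 0.0
t: 14.72
eef_pos: [562.9, -60.0, 136.8]
eef_rot: [-0.431, -3.112, -0.0]
wrist_force: [-0.7, 0.3, 0.5]
opening: 0.5
grip_force: 0.0
t: 14.98
eef_pos: [563.4, -58.2, 136.9]
eef_rot: [-0.432, -3.112, -0.0]
wrist_force: [-0.2, 0.4, -0.1]
opening: 0.3
grip_force: 0.0
```

```bash
python3 -m creep '[[0,0,0,0.025,0.097,0,-1],[0,0,0,0,0,0,-1]]'
python3 -m creep '[[0,0,0,0.025,0.097,0,-1],[0,0,0,0,0,0,-1]]'
python3 -m creep '[[0,0,0,0.025,0.097,0,-1],[0,0,0,0,0,0,-1]]'
python3 -m creep '[[0,0,0,0.025,0.097,0,-1],[0,0,0,0,0,0,-1]]'
```

```text
t: 15.22
eef_pos: [563.8, -56.3, 136.9]
eef_rot: [-0.432, -3.112, 0.0]
wrist_force: [-0.5, -0.2, 0.0]
opening: 0.5
grip_force: 0.0
t: 15.48
eef_pos: [564.2, -55.1, 136.8]
eef_rot: [-0.433, -3.112, 0.001]
wrist_force: [-1.4, -4.3, 1.2]
opening: 0.7
grip_force: 1.7
t: 15.72
eef_pos: [564.8, -52.7, 136.9]
eef_rot: [-0.432, -3.112, 0.0]
wrist_force: [-0.7, -1.4, 0.2]
opening: 0.3
grip_force: 0.8
t: 15.98
eef_pos: [565.5, -50.1, 136.9]
eef_rot: [0.431, 3.112, 0.001]
wrist_force: [0.1, 0.2, 0.2]
opening: 0.2
grip_force: 0.0
```

First click confirmed: contact at 14 mm travel. Continuing to the second.

```bash
python3 -m creep '[[0,0,0,0.025,0.097,0,-1],[0,0,0,0,0,0,-1]]'
python3 -m creep '[[0,0,0,0.025,0.097,0,-1],[0,0,0,0,0,0,-1]]'
python3 -m creep '[[0,0,0,0.025,0.097,0,-1],[0,0,0,0,0,0,-1]]'
python3 -m creep '[[0,0,0,0.025,0.097,0,-1],[0,0,0,0,0,0,-1]]'
```

```text
t: 16.23
eef_pos: [565.9, -48.2, 136.8]
eef_rot: [-0.431, -3.112, -0.0]
wrist_force: [0.2, -0.0, 0.9]
opening: 0.4
grip_force: 0.0
t: 16.48
eef_pos: [566.4, -46.5, 136.9]
eef_rot: [-0.431, -3.112, -0.0]
wrist_force: [0.3, -0.6, -0.5]
opening: 0.7
grip_force: 0.0
t: 16.73
eef_pos: [566.8, -44.6, 136.8]
eef_rot: [-0.432, -3.112, -0.0]
wrist_force: [0.2, 0.5, -0.7]
opening: 0.4
grip_force: 0.0
t: 16.98
eef_pos: [567.3, -42.7, 136.8]
eef_rot: [-0.432, -3.112, -0.0]
wrist_force: [0.4, 0.5, -0.2]
opening: 0.6
grip_force: 0.0
```

```bash
python3 -m creep '[[0,0,0,0.025,0.097,0,-1],[0,0,0,0,0,0,-1]]'
python3 -m creep '[[0,0,0,0.025,0.097,0,-1],[0,0,0,0,0,0,-1]]'
python3 -m creep '[[0,0,0,0.025,0.097,0,-1],[0,0,0,0,0,0,-1]]'
python3 -m creep '[[0,0,0,0.0125,0.048,0,-1],[0,0,0,0,0,0,-1]]'
```

```text
t: 17.23
eef_pos: [567.7, -41.6, 136.8]
eef_rot: [-0.433, -3.112, 0.001]
wrist_force: [-1.0, -4.5, 1.4]
opening: 0.3
grip_force: 1.7
t: 17.48
eef_pos: [568.3, -39.2, 136.8]
eef_rot: [-0.432, -3.112, 0.0]
wrist_force: [0.2, -1.5, 0.3]
opening: 0.5
grip_force: 0.8
t: 17.73
eef_pos: [569.0, -36.5, 136.9]
eef_rot: [0.431, 3.112, 0.001]
wrist_force: [0.7, -0.1, -0.2]
opening: 0.8
grip_force: 0.0
t: 17.98
eef_pos: [569.1, -35.8, 136.9]
eef_rot: [0.432, 3.112, 0.0]
wrist_force: [-0.4, -0.4, 0.6]
opening: 0.6
grip_force: 0.1
```

```bash
python3 -m creep '[[0,0,0,0.025,0.097,0,-1],[0,0,0,0,0,0,-1],[0,0,0,-0.1,-0.388,0,-1],[0,0,0,0,0,1,-1],[0,0,0,0,0,1,-1],[0,0,0,0,0,1,-1],[0,0,0,0,0,1,-1],[0,0,0,0,0,0,-1]]'
python3 - <<'E'
from h import *
s=state(); im=capture('wrist'); cv2.imwrite('pics/w6.png',cv2.resize(im[90:250,120:440,::-1],None,fx=2.4,fy=2.4,interpolation=2))
print(s['eef_pos'],s['wrist_force'])
k=cam('wrist',s);o=np.array([599.6,-39.0]);a=np.radians(-14.5);X=np.array([np.cos(a),np.sin(a)]);Y=np.array([-X[1],X[0]])
g=cv2.cvtColor(im,7)
q=(g<70).astype(np.uint8)*255; np.save('g6.npy',g)
for v in(20,22,36,50):
    # expected tab top centre pixel for given lamp y
    P=np.r_[o-30*X+v*Y,146]; c,Rw,oo=k; d=Rw.T@(P-oo); print(v,d[0]/d[2]*c['fx']+c['cx'],d[1]/d[2]*c['fy']+c['cy'])
E
```

```text
t: 18.98
eef_pos: [568.1, -42.5, 218.0]
eef_rot: [0.432, 3.11, 0.001]
wrist_force: [0.4, 0.5, -0.1]
opening: 0.2
grip_force: 0.0
[568.13584477 -42.47599656 217.96809849] [ 0.36458905  0.47644998 -0.08816166]
20 296.914482625087 203.7713559585588
22 299.25736169924573 203.72429333340745
36 315.6621991267308 203.39476086925552
50 332.0752377843975 203.06506366274604
```

View pics/w6.png

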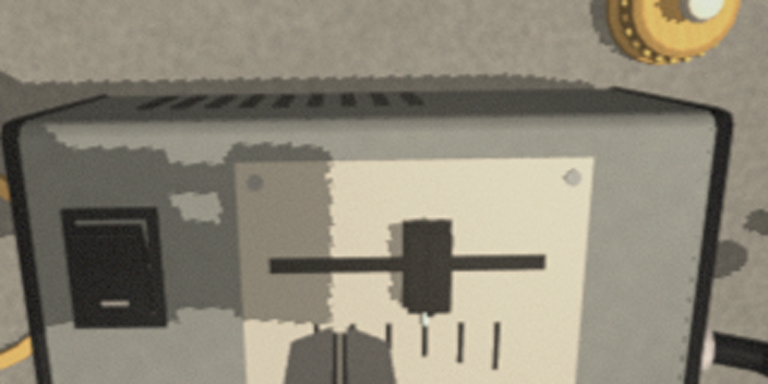

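The white pointer at (425,318) lines up with the mark at x = 425. The marks are at 317, 352, 389, 425, 461 and 497, so that is the fourth mark, the third click from closed. The tab centre measures 22 mm against the expected 22 mm. The arm is clear.

```bash
python3 -c "
from rig import *
print(hand_in())"
```

```text
the job is handed in; nothing more can be done
None
```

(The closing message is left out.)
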